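# Swap the backup cartridge in the drive dock

### The arm

A 7-joint arm with a two-finger parallel gripper is mounted at the origin on a cart in front of the work surface, level with it; the furniture and walls round the work are solid. World frame = base frame: x ahead of the robot, y to its left, z up, the work surface at z = 0. Lengths are in m, angles in rad, forces in N, time in s.
With the tool pointing down it reaches from about 0.35 to 0.9 m from the base axis. Payload 8.1 kg.
Tool frame: the origin (TCP) lies at the centre of the arm's flange, where the gripper is bolted on; the fingertips stand 178 mm ahead of it and the grasp point (between the pads) lies 159 mm ahead of it; z points along the fingers, y is the line along which they close (so a half turn about z gives the same grasp; the last joint's range is limited). The gripper opens to 92 mm and grips with 3 to 60 N. Pads are 19 mm wide; open, the fingers measure 130 mm over their backs; the gripper's body (75 mm by 190 mm) begins 47 mm behind the grasp point.
Start: joints at [-1.283, 0.434, 0.025, 1.573, -0.012, 1.134, -0.075], TCP at [0.238, 0.578, 0.405] pointing down, gripper open.
Joint ranges: [-2.62, 2.62], [-0.44, 2.09], [-1.27, 1.32], [0.08, 2.57], [-1.32, 4.46], [0.12, 2], [-2.74, 2.74]. Speed limits (rad/s): [2.22, 2.22, 3.01, 3.01, 3.14, 3.14, 3.14].

### API

Orientations are given as a rotation vector (axis times angle).
In Python, from cell import arm gives the robot as it stands. The module is installed in compiled form; this text tells all that it offers.
- The arm moves only by the shell command python3 -m inch 'ROWS' [FORCE]. ROWS is text: rows parted by semicolons, each of 5 numbers parted by spaces: the shift along the tool's x, y, z in m, then the turn about the tool's z in rad, then the finger opening in m, from 0 to 0.0918. In form: x y z roll fingers; .... A call has 1 to 5 rows; each row is the pose to reach, as a shift and turn from the pose commanded when the call began, along the tool's axes at that moment; what a row does not reach only later rows make up. A row lasts 1/10 s, in which the tool goes at most 50 mm and 8.59 degrees, less where a joint would pass 70% of its speed; a pose out of reach is approached as far as the arm can. A call with a gripper value outside its range is refused whole. The fingers move at their own pace and stop on an object; FORCE is the grip in N (left out, the last holds). Time passes only in rows, so rows that repeat a pose let the fingers close. It gives the time, the measured TCP pose, the force, the opening and the grip force at its end, in the units of the state.
- arm.observe(): the state, without advancing time (a new reading comes with each control period).
- arm.get_image(name): name is "scene" or "top" or "wrist"; returns the picture (384x512x3 uint8, red, green, blue); there is no depth.
- arm.get_calibration(name): a dict with "intrinsics" (3x3 intrinsics, pixels), "distortion" ([k1, k2, p1, p2, k3] as OpenCV has them; the pictures are not rectified), "pose" (4x4, takes a point from camera to world coordinates). Camera axes: x right, y up, looking along -z (the intrinsics and any distortion apply to the point x, -y, -z); pixel columns grow to the right and rows downward; lengths in m; the calibration is good to about 2 mm. A picture is of the moment at which its call begins: read the wrist's pose just before it. get_calibration takes no time and is no camera call; for the wrist camera it gives the pose at the moment of the call.
- arm.sign_off(): hands the job in; it is judged then, once.
Trained networks look in the newest picture that a camera, given by its name, has taken for a name from the list of things; names that differ only in an ending like _2 or _b are one class to them, and where a whole thing is asked for, a point or a joint stands for the part that bears it (a point fixed in the world has none). Each returns a list of dicts, best first, with "conf" (0 to 1); they miss things now and then, are a little off and sometimes report something else, mostly with a low value. They report only what shows in the picture. A call takes as long as a camera call.
- arm.look_for(camera, query): "point" ([row, column] in pixels, amid what is visible of it).
- arm.silhouettes(camera, query): "region" (384x512 bool, what is visible of it) and "point" ([row, column] in pixels, amid what is visible of it).
- arm.place_of(camera, query): "point" ([row, column] in pixels: a listed point, or the origin of a listed thing).
The state is a dict: "clock": time; "joints": joint angles; "dq": joint speeds; "joint_efforts": joint torques, N m; "position": TCP position; "ee_rot": TCP orientation; "force": force on the tool from outside, world axes, zero at the start; "ft_torque": the same for the moment, N m; "width": opening from 0.0 (shut) to 1.0 (fully open); "gripper_force": force on a finger pad.
Only numpy, scipy, OpenCV 4.12 (cv2) and the standard library are available. Lean on these libraries where they do the work, as an engineer would, in place of code of your own. Each camera call takes 0.05 s, during which the arm holds its last target. There are 200 camera calls.

### The job

Change the backup cartridge in the drive dock: draw the half-released orange-topped cartridge up out of the dock and stand it in a free slot of the wooden rack, then take the blue-topped cartridge from the rack and press it gently down into the dock's bay until it clicks past the sprung ball and bottoms out on the contacts, fully home; how deep that is must be felt. Let go of it, and do not disturb the white-topped cartridge, the mug or the rubber stamp.

Things in the scene. Friction and masses are not known exactly. Their poses are not given: they have to be found in the camera images.
- dock: drive dock fixed to the desk, light grey box 132 (x) x 80 (y) x 74 mm high, black top. Origin: centre of its underside; x points from its front (power key, green lamp) to its back. A bay 65.6 (x) x 19.6 mm (y) runs straight down from the top; its top 3 mm flare outward by 2.5 mm on every side. A seated cartridge's grip stands 37 to 54 mm out of it.
- bay_mouth (a point): centre of the bay's mouth, in the dock's top face, 74 mm above the desk; axes as the dock's. The hard floor lies 43 to 59 mm below it (its carriage sits at another height each time, unmeasured), its contact strip pushing back 5 to 8.6 N over the last 3 mm. The cartridge's x lies along the bay's x. Over 40 N of contact in all (a push of some 12 N on the floor) breaks it.
- detent_ball (a joint): how far (m) the sprung ball in the bay's back (+x) end wall is pushed back. 12 mm across, 20 mm above the floor, 5 mm into the bay at 0; 6 to 9 N spring. Going down, a cartridge mounts it (push 5 to 10 N) 24 to 16 mm above home, rides on it (2 to 5 N, about 0.0028), then in the last 4 mm snaps into the notch (under 0.001; draws down 4 to 8 N), then the floor.
- contacts (a joint): how far (m) the black sprung contact strip (28 x 8 mm, brass pins) in the middle of the bay's floor is pressed down: 0 free, standing 3 mm proud of the floor; 0.003 with a cartridge hard on the floor. Let go, a clicked-in cartridge stays held by the ball, up to 1 mm above the floor.
- rack: wooden rack fixed to the desk, 92 (x) x 172 (y) x 36 mm high, three slots side by side along y, 52 mm apart. Origin: centre of its underside. A cartridge standing in a slot has its underside 8 mm above the desk and its own x along the rack's x.
- rack_hole0 (a point): centre of the mouth (top face, 36 mm above the desk) of the +y end rack slot. The slot is 70 (rack x) x 24 mm (rack y) and 28 mm deep below this point, with a 3 mm chamfer. Holds the blue- or the white-topped cartridge at the start.
- rack_hole1 (a point): centre of the mouth (top face, 36 mm above the desk) of the middle rack slot. The slot is 70 (rack x) x 24 mm (rack y) and 28 mm deep below this point, with a 3 mm chamfer. Free at the start.
- rack_hole2 (a point): centre of the mouth (top face, 36 mm above the desk) of the -y end rack slot. The slot is 70 (rack x) x 24 mm (rack y) and 28 mm deep below this point, with a 3 mm chamfer. Holds the blue- or the white-topped cartridge at the start.
- cart_orange: dark grey drive cartridge, 64 (own x) x 18 (own y) x 96 mm (z), 0.1-0.2 kg, with a 25 mm tall orange ribbed grip at the top. Origin: centre of its underside. Same either way round. Notch in each narrow edge (+x, -x): 10 mm high, 4 mm deep, centred 20.5 mm above the underside. Grasp the grip across the 18 mm. Starts drawn part way out, on or held by the ball (up to 12 N); goes to the rack.
- cart_blue: dark grey drive cartridge, 64 (own x) x 18 (own y) x 96 mm (z), 0.1-0.2 kg, with a 25 mm tall blue ribbed grip at the top. Origin: centre of its underside. Same either way round. Notch in each narrow edge (+x, -x): 10 mm high, 4 mm deep, centred 20.5 mm above the underside. Grasp the grip across the 18 mm. Starts in an end slot of the rack; goes into the dock.
- cart_white: dark grey drive cartridge, 64 (own x) x 18 (own y) x 96 mm (z), 0.1-0.2 kg, with a 25 mm tall white ribbed grip at the top. Origin: centre of its underside. Same either way round. Notch in each narrow edge (+x, -x): 10 mm high, 4 mm deep, centred 20.5 mm above the underside. Grasp the grip across the 18 mm. Stays in the other end slot of the rack.
- mug: patterned mug of tea, 97 x 106 x 98 mm, loose at the back; stays. Origin: centre of its underside.
- rubber_stamp: wooden rubber stamp, 25 x 54 x 68 mm, loose at the front right; stays.

How it is judged:
By the outcome, as a careful person would: the job done as asked, in the order asked, and still so for the second after the job is handed in, with the robot touching nothing.
It also fails if it takes over 61 s, if anything falls off the work surface, if the arm or the gripper's body presses on something with over 40 N, if the wrist force passes 120 N, or if a joint passes its speed limit or range.

## Working session

There is one attempt and no reset: what is moved stays moved. The work goes in short steps, Python scripts to look and compute and a shell command to move; the robot and the scene stay as the last step left them, time stands still between calls to the robot, and variables do not carry over. Pictures are saved under pics/ and viewed, at most 12 in all, crops included, and the job is handed in when it is done.

```bash
mkdir -p pics; ls; cat > h.py <<'E'
import numpy as np, cv2
from cell import arm
from scipy.spatial.transform import Rotation as R
def save(cam,name):
    im=arm.get_image(cam); cv2.imwrite(f'pics/{name}.png',im[:,:,::-1]); return im
def ray(cam,pt,z):
    c=arm.get_calibration(cam); K=np.array(c['intrinsics'],float); d=np.array(c['distortion'],float); P=np.array(c['pose'])
    u=cv2.undistortPoints(np.array([[[pt[1],pt[0]]]],float),K,d)[0,0]
    v=P[:3,:3]@np.array([u[0],-u[1],-1]); o=P[:3,3]
    return o+v*(z-o[2])/v[2]
def proj(cam,X):
    c=arm.get_calibration(cam); K=np.array(c['intrinsics'],float); d=np.array(c['distortion'],float); P=np.array(c['pose'])
    X=np.atleast_2d(X); p=(X-P[:3,3])@P[:3,:3]; p=p*[1,-1,-1]
    return cv2.projectPoints(p,np.zeros(3),np.zeros(3),K,d)[0][:,0]
E
python3 - <<'E'
from h import *
s=arm.observe(); print(s)
a=save('scene','s0');b=save('top','t0')
for cam in ['top','scene']:
    for q in ['dock','bay_mouth','rack','rack_hole0','rack_hole1','rack_hole2','cart_orange','cart_blue','cart_white']:
        r=arm.place_of(cam,q)[:2]
        z={'bay_mouth':.074,'rack_hole0':.036,'rack_hole1':.036,'rack_hole2':.036}.get(q,0)
        print(cam,q,[(np.round(x['point'],1),round(x['conf'],2),np.round(ray(cam,x['point'],z),3)) for x in r])
for cam in['top','scene','wrist']: print(cam,np.round(np.array(arm.get_calibration(cam)['pose']),3).tolist())
E
```

```text
pics
{'clock': 0.0, 'joints': array([-1.28260257,  0.43520966,  0.02495949,  1.57410295, -0.01163048,
        1.13398577, -0.07510223]), 'dq': array([ 0.00322125, -0.00061259,  0.00135129, -0.00108904,  0.00072339,
        0.00047256,  0.00093649]), 'joint_efforts': array([ 1.21474797e-03, -6.67868686e+01,  9.85499024e-01, -3.14455748e+01,
       -6.03892724e-02,  4.28665755e-02,  1.85771241e-04]), 'position': array([0.23800554, 0.5776544 , 0.4039506 ]), 'ee_rot': array([-6.10032593e-01, -3.08159496e+00,  2.43202064e-03]), 'force': array([ 0.58802333, -0.12829364, -0.325189  ]), 'ft_torque': array([-0.03315479,  0.00023037, -0.0095068 ]), 'gripper_force': 0.0, 'width': 1.001859536948648}
top dock []
top bay_mouth [(array([173.8, 326.9]), 0.9, array([ 0.578, -0.215,  0.074]))]
top rack [(array([196.4, 174.7]), 0.71, array([0.526, 0.235, 0.   ]))]
top rack_hole0 [(array([191.2, 172.6]), 0.83, array([0.535, 0.235, 0.036])), (array([194.4, 191. ]), 0.73, array([0.526, 0.18 , 0.036]))]
top rack_hole1 [(array([191.2, 172.6]), 0.83, array([0.535, 0.235, 0.036])), (array([194.4, 191. ]), 0.7
[... 1020 characters left out ...]
, array([0.535, 0.285, 0.036])), (array([185.2, 200. ]), 0.8, array([0.532, 0.222, 0.036]))]
scene cart_orange [(array([219.3, 319.3]), 0.63, array([ 0.628, -0.193,  0.   ]))]
scene cart_blue [(array([185.5, 184.3]), 0.93, array([0.55 , 0.327, 0.   ]))]
scene cart_white [(array([195.9, 207.8]), 0.91, array([0.54 , 0.196, 0.   ]))]
top [[-0.001, 0.981, -0.191, 0.306], [-1.0, -0.002, -0.007, -0.026], [-0.007, 0.191, 0.981, 1.277], [0.0, 0.0, 0.0, 1.0]]
scene [[0.632, 0.351, -0.691, -0.335], [-0.775, 0.261, -0.575, -0.745], [-0.021, 0.899, 0.437, 0.617], [0.0, 0.0, 0.0, 1.0]]
wrist [[0.381, -0.89, -0.249, 0.171], [0.924, 0.367, 0.102, 0.606], [0.001, -0.269, 0.963, 0.385], [0.0, 0.0, 0.0, 1.0]]
```

```bash
python3 - <<'E'
import cv2
a=cv2.imread('pics/t0.png')[120:260,110:390]; b=cv2.imread('pics/s0.png')[110:310,130:410]
a=cv2.resize(a,None,fx=2.1,fy=2.1,interpolation=3);a=a[:,:588]; b=cv2.resize(b,None,fx=1.5,fy=1.5)
import numpy as np
o=np.zeros((600,600,3),'u1');o[:294,:588]=a;o[298:598,:420]=b
cv2.imwrite('pics/c0.png',o)
E
```

```text
(no output)
```

View pics/c0.png

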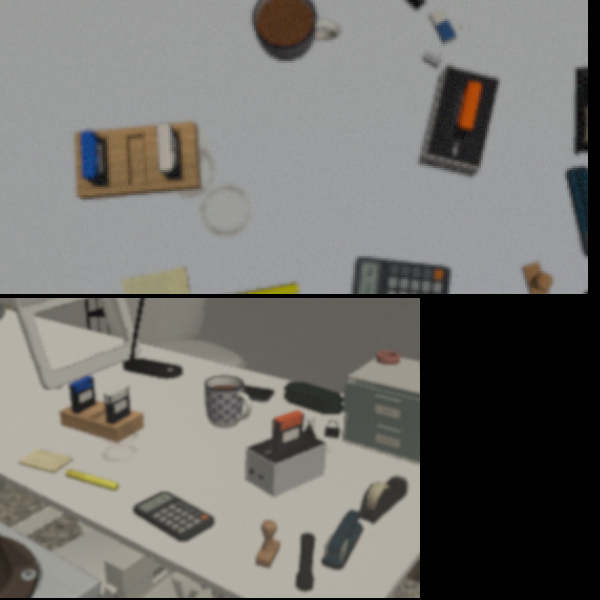

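```bash
cat >> h.py <<'E'
def toolR(): return R.from_rotvec(arm.observe()['ee_rot']).as_matrix()
def to(xyz,yaw=None):
    """shift in tool axes & roll to TCP xyz with tool x yaw (deg, mod 180)"""
    s=arm.observe(); M=R.from_rotvec(s['ee_rot']).as_matrix(); d=M.T@(np.array(xyz)-s['position'])
    cur=np.degrees(np.arctan2(M[1,0],M[0,0])); r=0
    if yaw is not None: r=-np.radians((yaw-cur+90)%180-90)
    print('pos',np.round(s['position'],4),'yaw',round(cur,2),'tilt',np.round(M[:2,2],4),'shift',np.round(d,4),'roll',round(r,4),'F',np.round(s['force'],2),'t',round(s['clock'],2),'w',round(s['width']*.0918,4))
def rect(cam,q,z,show=True):
    r=arm.silhouettes(cam,q)
    for x in r[:1]:
        m=np.array(x['region']); ys,xs=np.nonzero(m)
        W=np.array([ray(cam,p,z)[:2] for p in zip(ys,xs)])
        (c,sz,a)=cv2.minAreaRect((W*1000).astype(np.float32))
        if sz[0]<sz[1]: a+=90; sz=sz[::-1]
        print(cam,q,round(x['conf'],2),len(ys),'c',np.round(c,1),'sz',np.round(sz,1),'long-axis yaw',round((a+90)%180-90,1))
        return m
E
python3 - <<'E'
from h import *
arm.get_image('top')
rect('top','cart_orange',.13);rect('top','dock',.074);rect('top','rack',.036);rect('top','cart_blue',.1)
to([.575,-.215,.40],168)
E
```

```text
top cart_orange 0.47 198 c [ 572.8 -219. ] sz [74.5 23.4] long-axis yaw -19.8
top dock 0.73 1260 c [ 570.2 -220.3] sz [145.5  88.3] long-axis yaw -14.5
top rack 0.82 1375 c [521.8 225.8] sz [179.1  98.2] long-axis yaw -84.9
top cart_blue 0.87 302 c [514.3 272.4] sz [81.  36.1] long-axis yaw 9.4
pos [0.2381 0.5779 0.4048] yaw 157.6 tilt [0.     0.0001] shift [-0.6136 -0.6047  0.0047] roll -0.1815 F [-0.08  0.27 -0.08] t 1.25 w 0.0919
```

```bash
python3 -m inch '-.034 -.034 0 0 .0918; -.068 -.068 0 0 .0918; -.102 -.102 0 0 .0918; -.136 -.136 0 0 .0918; -.17 -.17 0 0 .0918'; python3 -m inch '-.034 -.034 0 0 .0918; -.068 -.068 0 0 .0918; -.102 -.102 0 0 .0918; -.136 -.136 0 0 .0918; -.17 -.17 0 0 .0918'; python3 -m inch '-.034 -.034 0 0 .06; -.068 -.068 0 0 .06; -.102 -.102 0 0 .06; -.136 -.136 0 0 .06; -.17 -.17 0 0 .06'; python3 - <<'E'
from h import *
to([.575,-.215,.36],166)
E
```

```text
clock: 1.75
position: [0.331, 0.3541, 0.4049]
ee_rot: [0.61, 3.082, 0.001]
force: [1.1, 0.5, 0.8]
width: 1.001
gripper_force: 0.0
clock: 2.25
position: [0.4233, 0.132, 0.4051]
ee_rot: [0.61, 3.081, 0.001]
force: [1.0, -0.7, -0.2]
width: 1.0
gripper_force: 0.0
clock: 2.75
position: [0.5158, -0.0898, 0.405]
ee_rot: [0.609, 3.081, 0.001]
force: [1.1, 1.6, 0.5]
width: 0.664
gripper_force: 0.0
pos [ 0.5158 -0.0898  0.405 ] yaw 157.63 tilt [0.0008 0.0002] shift [-0.1024 -0.0932  0.0451] roll -0.1461 F [1.14 1.56 0.54] t 2.75 w 0.061
```

```bash
python3 -m inch '-.034 -.031 .015 0 .04; -.068 -.062 .03 0 .04; -.102 -.093 .045 -.073 .04; -.102 -.093 .045 -.146 .04; -.102 -.093 .045 -.146 .04' ; python3 - <<'E'
from h import *
save('wrist','w1')
for q,z in [('bay_mouth',.074),('cart_orange',.0)]:
    for x in arm.place_of('wrist',q)[:2]: print(q,np.round(x['point'],1),x['conf'],np.round(ray('wrist',x['point'],z),4))
rect('wrist','dock',.074);m=rect('wrist','cart_orange',.13)
to([.575,-.215,.36],166)
E
```

```text
clock: 3.25
position: [0.5741, -0.2143, 0.3588]
ee_rot: [-0.386, -3.116, 0.001]
force: [-0.3, 0.2, -0.4]
width: 0.438
gripper_force: 0.0
bay_mouth [195.7 246.2] 0.58 [ 0.5772 -0.2222  0.074 ]
cart_orange [184.7 249. ] 0.8 [ 0.5855 -0.223   0.    ]Traceback (most recent call last):
  File "<stdin>", line 5, in <module>
  File "h.py", line 26, in rect
    W=np.array([ray(cam,p,z)[:2] for p in zip(ys,xs)])
                ~~~^^^^^^^^^
  File "h.py", line 7, in ray
    c=arm.get_calibration(cam); K=np.array(c['intrinsics'],float); d=np.array(c['distortion'],float); P=np.array(c['pose'])
ValueError: time passes only in moves, steps and waits
```

View pics/w1.png

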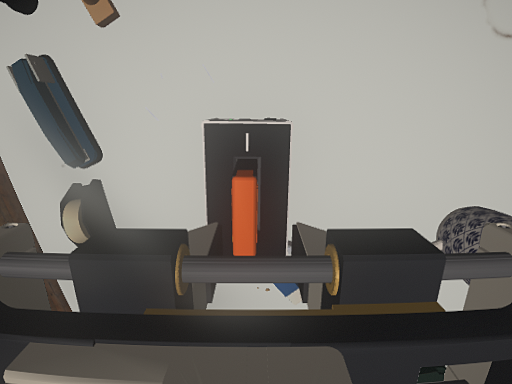

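```bash
python3 - <<'E'
s=open('h.py').read()
s=s.replace("W=np.array([ray(cam,p,z)[:2] for p in zip(ys,xs)])","W=rays(cam,np.c_[ys,xs],z)[:,:2]")
s+='''
def rays(cam,pts,z):
    c=arm.get_calibration(cam); K=np.array(c['intrinsics'],float); d=np.array(c['distortion'],float); P=np.array(c['pose'])
    u=cv2.undistortPoints(np.array(pts,float)[:,None,::-1].copy(),K,d)[:,0]
    v=np.c_[u[:,0],-u[:,1],-np.ones(len(u))]@P[:3,:3].T; o=P[:3,3]
    return o+v*((z-o[2])/v[:,2])[:,None]
def edges(cam,im,rows,c0,c1,z,f):
    """left/right ends of the mask f(im) run in cols c0:c1 on rows -> world lines at height z"""
    L=[];Rr=[]
    m=f(im.astype(int))
    for r in rows:
        k=np.nonzero(m[r,c0:c1])[0]
        if len(k)>3: L.append((r,c0+k[0]-.5)); Rr.append((r,c0+k[-1]+.5))
    out=[]
    for E in (L,Rr):
        W=rays(cam,E,z)[:,:2]; vx,vy,x,y=cv2.fitLine((W*1000).astype(np.float32),cv2.DIST_HUBER,0,.01,.01).ravel()
        out.append((x,y,np.degrees(np.arctan2(vy/vx,1)))); 
    n=len(L); W=(rays(cam,L,z)+rays(cam,Rr,z))/2
    vx,vy,x,y=cv2.fitLine((W[:,:2]*1000).astype(np.float32),cv2.DIST_HUBER,0,.01,.01).ravel()
    wid=np.median(np.linalg.norm(rays(cam,L,z)-rays(cam,Rr,z),axis=1))
    print('left/right yaw',[round(float(o[2]),2) for o in out],'mid',round(float(x),1),round(float(y),1),'yaw',round(float(np.degrees(np.arctan(vy/vx))),2),'width mm',round(wid*1000,1))
    return np.array([x,y,np.degrees(np.arctan(vy/vx))])
'''
open('h.py','w').write(s)
E
python3 - <<'E'
from h import *
im=cv2.imread('pics/w1.png')[:,:,::-1]
dark=lambda a:a.max(2)<110
org=lambda a:(a[:,:,0]>150)&(a[:,:,2]<100)
edges('wrist',im,range(130,200,2),195,300,.074,dark)
edges('wrist',im,range(185,250,2),220,270,.13,org)
print(im[150,196:212].max(1),im[150,283:299].max(1))
print([tuple(np.round(proj('wrist',[[*p]])[0],1)) for p in []])
# front edge of top and bay front end
print('front edge',ray('wrist',(122,247),.074),'bay front',ray('wrist',(157,247),.074),'grip front',ray('wrist',(172,244),.13))
for cam in ['top','scene']:
  save(cam,'q'+cam)
  r=arm.silhouettes(cam,'cart_orange')
  if r: ys,xs=np.nonzero(r[0]['region']); print(cam,ys.min(),ys.max(),xs[ys==ys.min()],np.round(ys.mean()),np.round(xs.mean()))
to([.575,-.215,.36],166)
E
```

```text
left/right yaw [-14.88, -14.46] mid 544.1 -212.3 yaw -14.51 width mm 75.9
left/right yaw [-14.44, -14.16] mid 585.7 -224.1 yaw -14.06 width mm 16.8
[186 187 186 186 186 186 192 208 158  73  69  71  71  72  71  70] [ 61  61  62  62  60  56  69 196 192 186 186 185 186 186 186 186]
[]
front edge [ 0.51281173 -0.20416126  0.074     ] bay front [ 0.5426775  -0.21187896  0.074     ] grip front [ 0.54458656 -0.21289013  0.13      ]
scene 185 212 [326 327 328 329] 198.0 321.0
pos [ 0.5743 -0.212   0.3602] yaw 166.01 tilt [0.0008 0.0002] shift [-0.0014 -0.0027  0.0002] roll 0.0001 F [0.03 0.42 0.41] t 3.65 w 0.04
```

```bash
python3 - <<'E'
from h import *
c=np.array([.577,-.221]); a=np.radians(-14.5); ux=np.array([np.cos(a),np.sin(a)]);uy=np.array([-ux[1],ux[0]])
for z in (.11,.12,.13,.14,.15):
    P=[[*(c+sx*.031*ux+sy*.009*uy),z] for sx in(-1,1) for sy in(-1,1)]
    p=proj('scene',P); print(z,np.round(p).astype(int).tolist())
    for w in['wrist']: print('  w',np.round(proj(w,P)).astype(int).tolist())
P=[[*(c-.066*ux+sy*.04*uy),.074] for sy in(-1,1)]; print('dockfront',proj('scene',P),proj('wrist',P))
im=cv2.imread('pics/qscene.png')[165:265,270:370]; cv2.imwrite('pics/c2.png',cv2.resize(im,None,fx=6,fy=6,interpolation=2))
E
```

```text
0.11 [[314, 199], [310, 197], [330, 193], [326, 191]]
  w [[235, 170], [257, 170], [235, 242], [257, 242]]
0.12 [[314, 196], [310, 194], [331, 190], [326, 188]]
  w [[234, 172], [258, 172], [235, 247], [257, 247]]
0.13 [[315, 193], [310, 190], [331, 187], [326, 185]]
  w [[233, 175], [258, 175], [234, 253], [257, 253]]
0.14 [[315, 189], [310, 187], [331, 183], [326, 181]]
  w [[232, 178], [258, 178], [233, 259], [257, 259]]
0.15 [[315, 186], [310, 184], [331, 180], [327, 178]]
  w [[230, 182], [258, 182], [232, 266], [257, 266]]
dockfront [[312.28477345 218.92239175]
 [292.64636437 208.06883603]] [[201.75279236 122.08526892]
 [293.10857847 122.77737581]]
```

View pics/c2.png

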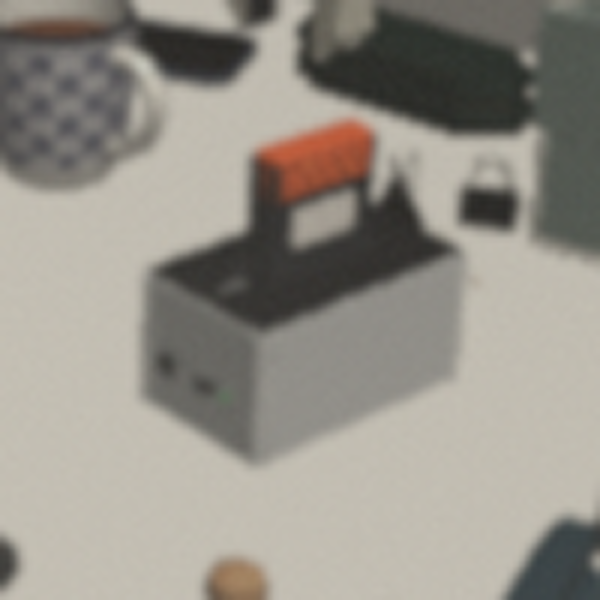

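```bash
python3 -m inch '-.0048 -.0081 .02 .009 .04; -.0048 -.0081 .035 .009 .04;-.0048 -.0081 .035 .009 .04'; python3 - <<'E'
from h import *
to([.577,-.2212,.277],165.5)
im=save('wrist','w2')
org=lambda a:(a[:,:,0]>150)&(a[:,:,2]<100)
e=edges('wrist',im,range(150,240,3),200,310,.13,org)
to([.577,-.2212,.277],165.5)
E
```

```text
clock: 3.95
position: [0.5763, -0.2212, 0.3231]
ee_rot: [-0.397, -3.113, -0.001]
force: [0.2, -0.3, 0.5]
width: 0.439
gripper_force: 0.0
pos [ 0.5763 -0.2212  0.3231] yaw 165.45 tilt [-0.003  0.001] shift [-0.0008  0.0002  0.0461] roll -0.0008 F [ 0.19 -0.28  0.47] t 3.95 w 0.0403
left/right yaw [-13.11, -13.31] mid 563.7 -221.4 yaw -13.9 width mm 17.6
pos [ 0.5767 -0.2213  0.3242] yaw 165.47 tilt [-0.0016  0.0006] shift [-0.0004  0.0002  0.0472] roll -0.0006 F [ 0.62 -0.68  0.79] t 4.0 w 0.0397
```

View pics/w2.png

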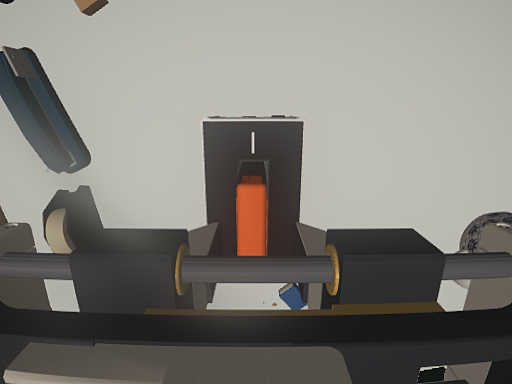

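```bash
python3 - <<'E'
from h import *
im=cv2.imread('pics/w2.png')[:,:,::-1]
dark=lambda a:a.max(2)<110
e=edges('wrist',im,range(128,200,3),190,320,.074,dark)
print('front',ray('wrist',(121.5,253),.074))
s=arm.observe();M=toolR();
for z in (.13,.074): print(z,proj('wrist',[[*(s['position'][:2]+M[:2,0]*k),z] for k in(0.03,.06)]))
E
python3 -m inch '0 -.003 .02 0 .04; 0 -.003 .046 0 .04; 0 -.003 .046 0 .017; 0 -.003 .046 0 .015; 0 -.003 .046 0 .012' 15;python3 -m inch '0 0 0 0 .01;0 0 0 0 .01' 15
```

```text
left/right yaw [-14.52, -14.71] mid 538.4 -214.1 yaw -14.64 width mm 75.9
front [ 0.51428113 -0.20748677  0.074     ]
0.13 [[255.97806775 182.4736349 ]
 [255.93098544 131.92329179]]
0.074 [[256.05901206 165.61827628]
 [256.0264192  126.66544279]]
clock: 4.5
position: [0.5768, -0.2249, 0.2805]
ee_rot: [0.397, 3.114, -0.0]
force: [0.9, 0.2, 0.3]
width: 0.227
gripper_force: 0.0
clock: 4.7
position: [0.5768, -0.2249, 0.2803]
ee_rot: [0.397, 3.114, -0.0]
force: [0.0, 0.8, 6.7]
width: 0.193
gripper_force: 15.0
```

```bash
python3 -m inch '0 0 0 0 .005; 0 0 -.004 0 .005; 0 0 -.009 0 .005; 0 0 -.015 0 .005; 0 0 -.022 0 .005' 40; python3 -m inch '0 0 -.015 0 .005; 0 0 -.04 0 .005; 0 0 -.07 0 .005; 0 0 -.09 0 .005; 0 0 -.095 0 .005' 40; python3 - <<'E'
from h import *
save('wrist','w3')
to([.53,.235,.385],5)
E
```

```text
clock: 5.2
position: [0.5766, -0.2248, 0.3015]
ee_rot: [0.397, 3.115, -0.001]
force: [6.2, -1.3, -5.0]
width: 0.191
gripper_force: 40.0
clock: 5.7
position: [0.5759, -0.2252, 0.3984]
ee_rot: [0.398, 3.114, -0.0]
force: [0.3, -0.6, -2.4]
width: 0.195
gripper_force: 40.0
pos [ 0.5759 -0.225   0.3977] yaw 165.44 tilt [ 0.0017 -0.0003] shift [0.1601 0.4337 0.0124] roll -0.3414 F [-0.51  0.82 -1.97] t 5.75 w 0.0178
```

View pics/w3.png

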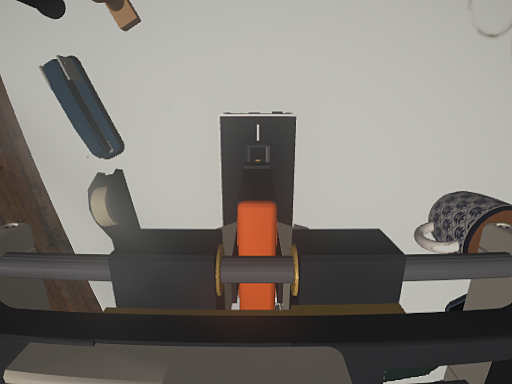

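```bash
python3 -m inch '.015 .047 0 0 .005; .03 .094 0 0 .005; .045 .141 0 0 .005; .06 .188 0 0 .005; .075 .235 0 0 .005'; python3 -m inch '.015 .047 0 -.1 .005; .03 .094 0 -.2 .005; .045 .141 0 -.3 .005; .05 .185 0 -.341 .005; .05 .185 0 -.341 .005'; python3 - <<'E'
from h import *
to([.53,.225,.385],5)
g=arm.observe(); im=save('wrist','w4')
for q in ['rack_hole1','rack']:
    for x in arm.place_of('wrist',q)[:3]: print(q,np.round(x['point'],1),round(x['conf'],2),np.round(ray('wrist',x['point'],.036 if 'hole' in q else 0),4))
for q in ['cart_blue','cart_white']: rect('wrist',q,.104)
E
```

```text
clock: 6.25
position: [0.5614, 0.0234, 0.3944]
ee_rot: [-0.398, -3.114, 0.001]
force: [1.5, 0.8, -1.1]
width: 0.194
gripper_force: 40.0
clock: 6.75
position: [0.559, 0.2209, 0.3938]
ee_rot: [0.154, -3.135, -0.005]
force: [-0.4, 0.4, -1.8]
width: 0.194
gripper_force: 40.0
pos [0.559  0.2209 0.3938] yaw -174.36 tilt [-0.0032  0.0028] shift [0.0284 0.0069 0.0089] roll 0.0112 F [-0.4   0.42 -1.82] t 6.75 w 0.0178
rack_hole1 [144.6 268.9] 0.84 [0.5242 0.2249 0.036 ]
rack_hole1 [146.6 221.2] 0.79 [0.5312 0.1713 0.036 ]
rack_hole1 [145.2 315.6] 0.74 [0.52   0.2778 0.036 ]
rack [145.4 264.7] 0.79 [0.5302 0.2199 0.    ]
wrist cart_blue 0.79 2313 c [521.6 265.7] sz [65.8 32.6] long-axis yaw 4.1
wrist cart_white 0.56 1894 c [529.4 172.3] sz [65.9 25.4] long-axis yaw 2.3
```

View pics/w4.png

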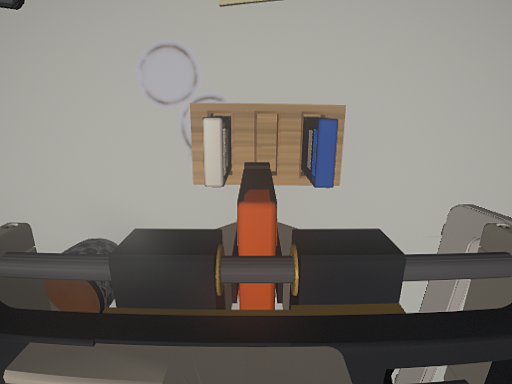

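```bash
python3 - <<'E'
from h import *
im=save('wrist','w5'); s=arm.observe();M=toolR()
H=[]
for x in arm.place_of('wrist','rack_hole1')[:3]: H.append(ray('wrist',x['point'],.036)); print(np.round(x['point'],1),round(x['conf'],2),np.round(H[-1],4))
r=arm.silhouettes('wrist','rack')[0]; m=np.array(r['region'])
hull=cv2.convexHull(np.argwhere(m)[:,::-1].astype(np.int32)); q=cv2.approxPolyDP(hull,6,True)[:,0]; print(q.tolist())
(c,sz,a)=cv2.minAreaRect((rays('wrist',hull[:,0,::-1],.036)[:,:2]*1000).astype(np.float32)); print(c,sz,a)
ztop=s['position'][2]-.159+.0125
print('grip front rel tool',M.T@(ray('wrist',(200.5,257),ztop)-s['position']))
print('under front rel tool',M.T@(ray('wrist',(163,257),ztop-.096)-s['position']))
to([.5251,.2247,.385],5.5)
E
```

```text
[145.9 277.4] 0.98 [0.5268 0.2326 0.036 ]
[145.2 230.7] 0.7 [0.5305 0.1797 0.036 ]
[141.9 274.9] 0.67 [0.5225 0.2293 0.036 ]
[[354, 104], [347, 179], [203, 182], [201, 103]]
(524.4640502929688, 231.72720336914062) (94.33116149902344, 173.6662139892578) 4.84718132019043
grip front rel tool [0.03271197 0.00088797 0.14652744]
under front rel tool [0.03257488 0.00115989 0.24252714]
pos [0.5607 0.2118 0.3957] yaw -175.13 tilt [-0.0002 -0.0004] shift [0.0344 0.0159 0.0107] roll -0.011 F [-0.13 -0.08 -1.25] t 7.15 w 0.0178
```

```bash
python3 -m inch '.017 .010 0 0 .005; .034 .0167 .02 0 .005; .034 .0167 .06 0 .005; .034 .0167 .085 0 .005;.034 .0167 .085 0 .005'; python3 - <<'E'
from h import *
im=save('wrist','w6'); 
to([.525,.2315,.254],4.9)
for q in ['rack_hole1']:
  for x in arm.place_of('wrist',q)[:3]: print(np.round(x['point'],1),round(x['conf'],2),np.round(ray('wrist',x['point'],.036),4))
r=arm.silhouettes('wrist','rack')[0]; m=np.array(r['region'])
hull=cv2.convexHull(np.argwhere(m)[:,::-1].astype(np.int32))
(c,sz,a)=cv2.minAreaRect((rays('wrist',hull[:,0,::-1],.036)[:,:2]*1000).astype(np.float32)); print(c,sz,a)
to([.525,.2315,.254],4.9)
E
```

```text
clock: 7.65
position: [0.524, 0.2258, 0.3078]
ee_rot: [0.135, -3.133, 0.004]
force: [-1.1, -0.6, -2.1]
width: 0.194
gripper_force: 40.0
pos [0.525  0.2261 0.3099] yaw -175.07 tilt [-0.0026 -0.0016] shift [-0.0007  0.0054  0.0559] roll 0.0006 F [-0.58  0.21 -0.51] t 7.7 w 0.0177
[197.6 205.3] 0.71 [0.5338 0.1812 0.036 ]
[195.4 263.3] 0.58 [0.5273 0.2328 0.036 ]
(519.9886474609375, 231.64450073242188) (82.0866928100586, 175.3551483154297) 4.944384574890137
pos [0.5261 0.2266 0.3121] yaw -175.06 tilt [0.0016 0.0007] shift [0.0007 0.0049 0.0581] roll 0.0006 F [ 0.47  0.38 -2.14] t 7.8 w 0.0173
```

View pics/w6.png

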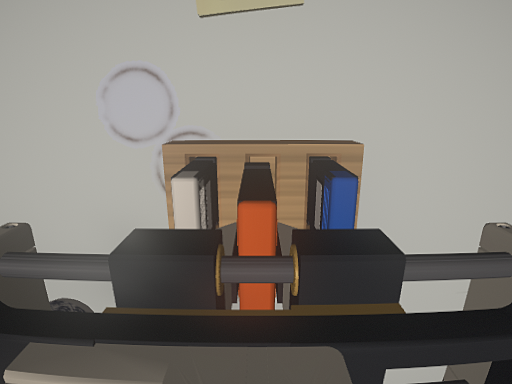

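```bash
python3 -m inch '0 .005 0 0 .005; 0 .005 .015 0 .005; 0 .005 .03 0 .005; 0 .005 .04 0 .005; 0 .005 .045 0 .005'; python3 -m inch '0 0 .004 0 .005; 0 0 .006 0 .005; 0 0 .008 0 .005'
```

```text
clock: 8.3
position: [0.525, 0.2321, 0.2657]
ee_rot: [-0.137, 3.138, 0.0]
force: [-0.3, -0.4, -2.1]
width: 0.195
gripper_force: 40.0
clock: 8.6
position: [0.5251, 0.2319, 0.258]
ee_rot: [-0.137, 3.138, 0.001]
force: [0.4, 0.6, -2.3]
width: 0.194
gripper_force: 40.0
```

```bash
python3 -m inch '0 0 .0015 0 .005; 0 0 .003 0 .005; 0 0 .003 0 .005'; python3 -m inch '0 0 .002 0 .005; 0 0 .003 0 .005; 0 0 .003 0 .005'
```

```text
clock: 8.9
position: [0.5249, 0.2318, 0.2547]
ee_rot: [0.137, -3.139, 0.0]
force: [0.8, 0.5, -1.7]
width: 0.196
gripper_force: 40.0
clock: 9.2
position: [0.5248, 0.2318, 0.2515]
ee_rot: [0.137, -3.138, 0.0]
force: [-0.0, 0.3, -0.9]
width: 0.192
gripper_force: 40.0
```

```bash
python3 -m inch '0 0 .002 0 .005; 0 0 .003 0 .005; 0 0 .003 0 .005'; python3 -m inch '0 0 .002 0 .005; 0 0 .003 0 .005; 0 0 .003 0 .005'
```

```text
clock: 9.5
position: [0.525, 0.2319, 0.2495]
ee_rot: [-0.137, 3.138, 0.001]
force: [-2.6, -1.2, 6.2]
width: 0.19
gripper_force: 40.0
clock: 9.8
position: [0.525, 0.2318, 0.2493]
ee_rot: [-0.136, 3.137, 0.003]
force: [-13.1, -5.5, 41.8]
width: 0.195
gripper_force: 40.0
```

```bash
python3 -m inch '0 0 -.0035 0 .005; 0 0 -.0035 0 .018; 0 0 -.0035 0 .03; 0 0 -.0035 0 .034; 0 0 -.0035 0 .034' 15; python3 -m inch '0 0 -.02 0 .034; 0 0 -.05 0 .034; 0 0 -.07 0 .034; 0 0 -.07 0 .034;0 0 -.07 0 .034'; python3 - <<'E'
from h import *
im=save('wrist','w7'); 
a=np.radians(4.9)
to([.525-.052*np.sin(a),.2318+.052*np.cos(a),.2503],4.9)
for q in ['cart_orange','cart_blue','cart_white']: rect('wrist',q,.104)
blu=lambda a:(a[:,:,2]>a[:,:,0]+50)
org=lambda a:(a[:,:,0]>150)&(a[:,:,2]<100)
edges('wrist',im,range(190,225,3),285,420,.104,blu)
edges('wrist',im,range(190,250,3),200,300,.104,org)
E
```

```text
clock: 10.3
position: [0.5249, 0.2319, 0.2489]
ee_rot: [0.137, -3.138, 0.0]
force: [-0.2, -0.2, -0.7]
width: 0.359
gripper_force: 0.0
clock: 10.8
position: [0.5248, 0.2319, 0.3191]
ee_rot: [-0.137, 3.138, 0.0]
force: [0.1, 0.4, -1.1]
width: 0.368
gripper_force: 0.0
pos [0.5246 0.2318 0.3184] yaw -175.0 tilt [-0.0009 -0.0004] shift [-0.0006  0.052   0.0681] roll 0.0017 F [-0.9  -0.23 -0.8 ] t 10.85 w 0.0339
wrist cart_orange 0.62 2635 c [515. 231.] sz [73.4 18.4] long-axis yaw 5.3
wrist cart_blue 0.67 3120 c [502. 273.] sz [54.9 31. ] long-axis yaw 5.0
wrist cart_white 0.77 3092 c [510.1 184.5] sz [54.2 30.8] long-axis yaw 5.1
left/right yaw [4.4, 4.43] mid 513.6 278.5 yaw 4.89 width mm 20.6
left/right yaw [37.5, -23.61] mid 525.3 230.4 yaw 7.82 width mm 54.3
```

View pics/w7.png

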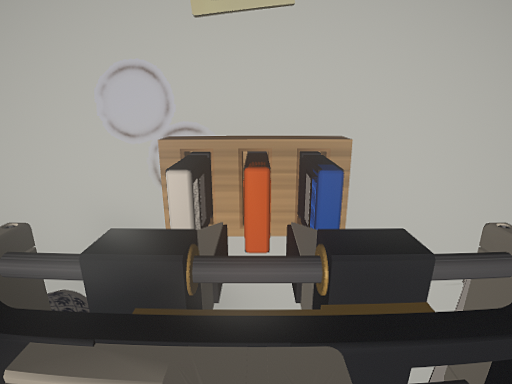

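```bash
python3 -m inch '0 .026 0 0 .034; 0 .051 0 0 .034; 0 .051 .02 0 .034; 0 .051 .045 0 .034; 0 .051 .065 0 .034'; python3 -m inch '0 0 0 0 .034; 0 0 0 0 .015; 0 0 0 0 .012; 0 0 0 0 .01; 0 0 0 0 .01' 15
```

```text
clock: 11.5
position: [0.5199, 0.2827, 0.2524]
ee_rot: [0.138, -3.137, 0.001]
force: [-0.1, -0.4, 0.8]
width: 0.371
gripper_force: 0.0
clock: 12.0
position: [0.5209, 0.2828, 0.2553]
ee_rot: [-0.137, 3.137, 0.002]
force: [0.7, -0.1, 3.8]
width: 0.196
gripper_force: 15.0
```

```bash
python3 -m inch '0 0 0 0 .005; 0 0 -.01 0 .005; 0 0 -.04 0 .005; 0 0 -.08 0 .005; 0 0 -.12 0 .005' 40; python3 -m inch '0 0 -.02 0 .005; 0 0 -.02 0 .005;0 0 -.02 0 .005'; python3 - <<'E'
from h import *
im=save('wrist','w8'); s=arm.observe();M=toolR()
blu=lambda a:(a[:,:,2]>a[:,:,0]+50)
m=blu(im.astype(int)); print('grip rows at col 257',np.nonzero(m[:,257])[0][:3], 'cols',[ (np.nonzero(m[r])[0][[0,-1]]).tolist() for r in (205,215,225)])
r0=np.nonzero(m[:,257])[0][0]
print(M.T@(ray('wrist',(r0,257),s['position'][2]-.159+.0095)-s['position']))
to([.577,-.2249,.40],165.4)
E
```

```text
clock: 12.5
position: [0.52, 0.2823, 0.3756]
ee_rot: [0.137, -3.137, 0.001]
force: [0.6, 0.7, -2.6]
width: 0.196
gripper_force: 40.0
clock: 12.8
position: [0.52, 0.2826, 0.3941]
ee_rot: [0.137, -3.138, -0.0]
force: [-0.4, -0.4, -2.7]
width: 0.191
gripper_force: 40.0
grip rows at col 257 [196 197 198] cols [[239, 273], [239, 273], [238, 275]]
[0.03419269 0.00039283 0.14955744]
pos [0.5199 0.2825 0.3932] yaw -175.0 tilt [-0.0016 -0.0009] shift [-0.0127 -0.5104 -0.0064] roll 0.3421 F [-0.15  0.02 -2.52] t 12.85 w 0.018
```

View pics/w8.png

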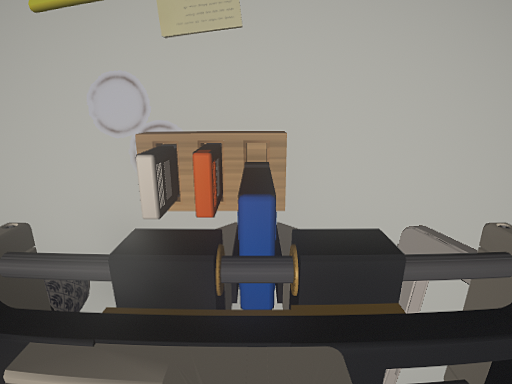

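```bash
python3 -m inch '-.001 -.047 0 0 .005; -.002 -.094 0 0 .005; -.003 -.141 0 0 .005; -.004 -.188 0 0 .005; -.005 -.235 0 0 .005'; python3 -m inch '-.001 -.047 0 0 .005; -.002 -.094 0 .1 .005; -.003 -.141 0 .2 .005; -.005 -.188 0 .3 .005; -.006 -.235 0 .342 .005';  python3 -m inch '0 0 0 0 .005; 0 0 0 0 .005'; python3 - <<'E'
from h import *
to([.577,-.2249,.36],165.4)
E
```

```text
clock: 13.35
position: [0.5452, 0.0472, 0.3926]
ee_rot: [0.137, -3.136, 0.001]
force: [1.3, 0.9, -2.0]
width: 0.19
gripper_force: 40.0
clock: 13.85
position: [0.5719, -0.1861, 0.3924]
ee_rot: [-0.404, -3.112, -0.0]
force: [0.6, 0.5, -2.2]
width: 0.194
gripper_force: 40.0
clock: 14.05
position: [0.5716, -0.1858, 0.3924]
ee_rot: [-0.403, -3.112, 0.0]
force: [-0.1, 1.5, -2.2]
width: 0.19
gripper_force: 40.0
pos [ 0.5716 -0.1858  0.3924] yaw 165.23 tilt [-0.0033  0.0001] shift [-0.0153 -0.0364  0.0324] roll -0.0029 F [-0.06  1.5  -2.21] t 14.05 w 0.0175
```

```bash
python3 -m inch '-.015 -.0365 0 -.003 .005; -.015 -.0365 0.02 -.003 .005; -.015 -.0365 .042 -.003 .005; -.015 -.0365 .042 -.003 .005; -.015 -.0365 .042 -.003 .005'; python3 - <<'E'
from h import *
im=save('wrist','w9'); s=arm.observe();M=toolR()
dark=lambda a:a.max(2)<110
edges('wrist',im,range(125,160,2),190,320,.074,dark)
print('yaw tool',np.degrees(np.arctan2(M[1,0],M[0,0])))
to([.577,-.2249,.32],165.4)
cv2.imwrite('pics/c9.png',cv2.resize(im[100:250,170:340,::-1],None,fx=4,fy=4,interpolation=2)[:600,:800])
a=np.radians(-14.55);ux=np.array([np.cos(a),np.sin(a)]);uy=np.array([-ux[1],ux[0]])
c=s['position'][:2]
for n,dx,z in [('mouth flare front',-.0353,.074),('bay front',-.0328,.071)]:
    print(n,np.round(proj('wrist',[[*(c+dx*ux+dy*uy),z] for dy in(-.0123,.0123)]),1).tolist())
print('dock front',np.round(proj('wrist',[[*(c-.066*ux+dy*uy),.074] for dy in(-.038,.038)]),1).tolist())
E
```

```text
clock: 14.55
position: [0.5777, -0.2222, 0.3517]
ee_rot: [-0.391, -3.115, -0.001]
force: [0.6, 0.0, -2.2]
width: 0.193
gripper_force: 40.0
left/right yaw [-14.19, -15.48] mid 530.1 -212.2 yaw -14.39 width mm 75.8
yaw tool 165.6711787161254
pos [ 0.578  -0.2226  0.3526] yaw 165.67 tilt [-0.0001  0.0005] shift [ 0.0004 -0.0025  0.0326] roll 0.0047 F [-0.21  0.31 -2.07] t 14.6 w 0.0176
mouth flare front [[242.0, 153.2], [270.3, 153.3]]
bay front [[242.2, 155.6], [270.1, 155.7]]
dock front [[211.4, 117.2], [301.1, 117.5]]
```

View pics/c9.png

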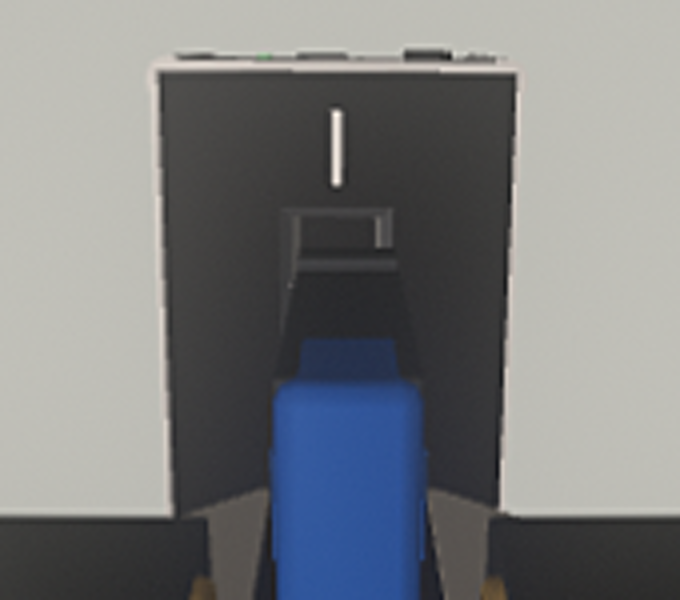

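```bash
python3 - <<'E'
from h import *
s=arm.observe();M=toolR()
for r in (161.8,163): print((M.T@(ray('wrist',(r,256.5),s['position'][2]-.2473)-s['position']))[:2]*1000)
for r in (195,195.5): print('grip',(M.T@(ray('wrist',(r,256.5),s['position'][2]-.1495)-s['position']))[:2]*1000)
print((M.T@(ray('wrist',(152,254.5),.074)-s['position']))*1000, s['position'])
E
```

```text
[33.12666892  0.32076136]
[32.19072743  0.32036425]
grip [34.79860437  0.28692069]
grip [34.5630688   0.28681805]
[ 36.35760419  -1.40579983 278.59199211] [ 0.57799658 -0.22259994  0.35258495]
```

```bash
python3 -m inch '0 -.002 .01 .003 .005; 0 -.002 .022 .003 .005; 0 -.002 .03 .003 .005; 0 -.002 .033 .003 .005; 0 -.002 .036 .003 .005'; python3 -m inch '0 0 .002 0 .005; 0 0 .004 0 .005; 0 0 .004 0 .005'
```

```text
clock: 15.1
position: [0.5771, -0.2255, 0.3157]
ee_rot: [-0.399, -3.116, -0.0]
force: [-0.1, 0.8, -1.5]
width: 0.195
gripper_force: 40.0
clock: 15.4
position: [0.5772, -0.2256, 0.3121]
ee_rot: [0.399, 3.116, 0.0]
force: [0.8, 1.6, -2.0]
width: 0.198
gripper_force: 40.0
```

```bash
python3 -m inch '0 0 .003 0 .005; 0 0 .006 0 .005; 0 0 .008 0 .005; 0 0 .008 0 .005'; python3 -m inch '0 0 .0015 0 .005; 0 0 .003 0 .005; 0 0 .003 0 .005'
```

```text
clock: 15.8
position: [0.577, -0.2256, 0.3038]
ee_rot: [-0.399, -3.116, -0.0]
force: [-0.5, 0.5, -2.8]
width: 0.195
gripper_force: 40.0
clock: 16.1
position: [0.5771, -0.2256, 0.301]
ee_rot: [-0.399, -3.116, -0.0]
force: [0.2, 0.3, -2.9]
width: 0.193
gripper_force: 40.0
```

```bash
python3 -m inch '0 0 .0015 0 .005; 0 0 .003 0 .005; 0 0 .003 0 .005'
```

```text
clock: 16.4
position: [0.5771, -0.2256, 0.298]
ee_rot: [-0.399, -3.116, -0.0]
force: [0.2, 0.9, -2.3]
width: 0.195
gripper_force: 40.0
```

```bash
python3 -m inch '0 0 .001 0 .005; 0 0 .002 0 .005; 0 0 .002 0 .005'; python3 -m inch '0 0 .001 0 .005; 0 0 .002 0 .005; 0 0 .002 0 .005'
```

```text
clock: 16.7
position: [0.5771, -0.2256, 0.296]
ee_rot: [-0.399, -3.116, -0.0]
force: [0.2, 0.7, -3.0]
width: 0.192
gripper_force: 40.0
clock: 17.0
position: [0.5771, -0.2256, 0.294]
ee_rot: [-0.399, -3.116, -0.0]
force: [1.0, 1.1, -3.1]
width: 0.194
gripper_force: 40.0
```

```bash
python3 -m inch '0 0 .001 0 .005; 0 0 .002 0 .005; 0 0 .002 0 .005'; python3 -m inch '0 0 .001 0 .005; 0 0 .002 0 .005; 0 0 .002 0 .005'; python3 -m inch '0 0 .001 0 .005; 0 0 .002 0 .005; 0 0 .002 0 .005'
```

```text
clock: 17.3
position: [0.5771, -0.2256, 0.2921]
ee_rot: [-0.399, -3.116, -0.0]
force: [0.7, 1.1, -2.0]
width: 0.193
gripper_force: 40.0
clock: 17.6
position: [0.5768, -0.2256, 0.2908]
ee_rot: [-0.399, -3.116, -0.001]
force: [-3.4, 2.8, 7.1]
width: 0.193
gripper_force: 40.0
clock: 17.9
position: [0.5766, -0.2256, 0.2886]
ee_rot: [-0.399, -3.115, -0.001]
force: [-2.7, 2.6, 4.9]
width: 0.191
gripper_force: 40.0
```

```bash
python3 -m inch '0 0 .001 0 .005; 0 0 .002 0 .005; 0 0 .003 0 .005; 0 0 .003 0 .005'; python3 -m inch '0 0 .001 0 .005; 0 0 .002 0 .005; 0 0 .003 0 .005; 0 0 .003 0 .005'; python3 -m inch '0 0 .001 0 .005; 0 0 .002 0 .005; 0 0 .002 0 .005'
```

```text
clock: 18.3
position: [0.5766, -0.2255, 0.2853]
ee_rot: [-0.399, -3.115, -0.001]
force: [-2.7, 2.0, 3.5]
width: 0.194
gripper_force: 40.0
clock: 18.7
position: [0.5767, -0.2255, 0.2817]
ee_rot: [-0.399, -3.115, -0.0]
force: [-4.4, 2.5, 0.6]
width: 0.191
gripper_force: 40.0
clock: 19.0
position: [0.5767, -0.2255, 0.2797]
ee_rot: [-0.399, -3.115, -0.0]
force: [-2.8, 3.1, -0.5]
width: 0.197
gripper_force: 40.0
```

```bash
python3 -m inch '0 0 .001 0 .005; 0 0 .002 0 .005; 0 0 .003 0 .005;0 0 .003 0 .005'; python3 -m inch '0 0 .001 0 .005; 0 0 .002 0 .005; 0 0 .002 0 .005'; python3 -m inch '0 0 .001 0 .005; 0 0 .002 0 .005; 0 0 .002 0 .005'
```

```text
clock: 19.4
position: [0.5767, -0.2255, 0.2768]
ee_rot: [-0.399, -3.115, -0.0]
force: [-3.8, 2.5, -0.6]
width: 0.195
gripper_force: 40.0
clock: 19.7
position: [0.5767, -0.2255, 0.2748]
ee_rot: [-0.399, -3.115, -0.0]
force: [-4.0, 3.6, -0.2]
width: 0.199
gripper_force: 40.0
clock: 20.0
position: [0.5768, -0.2255, 0.2727]
ee_rot: [-0.399, -3.115, -0.0]
force: [-3.9, 2.3, -0.9]
width: 0.193
gripper_force: 40.0
```

```bash
python3 -m inch '0 0 .001 0 .005; 0 0 .001 0 .005'; python3 -m inch '0 0 .001 0 .005; 0 0 .001 0 .005'; python3 -m inch '0 0 .001 0 .005; 0 0 .001 0 .005'
```

```text
clock: 20.2
position: [0.5768, -0.2255, 0.2716]
ee_rot: [-0.399, -3.115, -0.0]
force: [-4.6, 2.4, -2.6]
width: 0.192
gripper_force: 40.0
clock: 20.4
position: [0.5768, -0.2255, 0.2708]
ee_rot: [-0.399, -3.115, -0.0]
force: [-4.3, 2.7, -0.7]
width: 0.192
gripper_force: 40.0
clock: 20.6
position: [0.5768, -0.2255, 0.2699]
ee_rot: [-0.399, -3.115, -0.0]
force: [-4.4, 2.1, -1.6]
width: 0.195
gripper_force: 40.0
```

```bash
python3 -m inch '0 0 .001 0 .005; 0 0 .001 0 .005'; python3 -m inch '0 0 .001 0 .005; 0 0 .001 0 .005'
```

```text
clock: 20.8
position: [0.5768, -0.2256, 0.2689]
ee_rot: [-0.399, -3.115, -0.0]
force: [-3.9, 3.6, -0.6]
width: 0.193
gripper_force: 40.0
clock: 21.0
position: [0.5768, -0.2256, 0.2682]
ee_rot: [-0.399, -3.115, -0.0]
force: [-5.0, 3.8, 2.8]
width: 0.195
gripper_force: 40.0
```

```bash
python3 -m inch '0 0 .0007 0 .005; 0 0 .0007 0 .005'; python3 -m inch '0 0 .0007 0 .005; 0 0 .0007 0 .005'
```

```text
clock: 21.2
position: [0.5768, -0.2256, 0.268]
ee_rot: [-0.399, -3.116, -0.001]
force: [-6.0, 4.2, 6.4]
width: 0.194
gripper_force: 40.0
clock: 21.4
position: [0.5769, -0.2257, 0.268]
ee_rot: [-0.399, -3.116, -0.001]
force: [-9.3, 5.3, 13.4]
width: 0.196
gripper_force: 40.0
```

```bash
python3 -m inch '0 0 -.0008 0 .005; 0 0 -.0008 0 .005'
```

```text
clock: 21.6
position: [0.5769, -0.2257, 0.2681]
ee_rot: [-0.399, -3.116, -0.0]
force: [-6.9, 3.9, 6.5]
width: 0.192
gripper_force: 40.0
```

```bash
python3 -m inch '0 0 0 0 .02; 0 0 0 0 .03; 0 0 0 0 .04; 0 0 0 0 .04' 10; python3 -m inch '0 0 -.02 0 .04; 0 0 -.05 0 .04; 0 0 -.08 0 .04; 0 0 -.08 0 .04; 0 0 -.08 0 .04'; python3 - <<'E'
from h import *
im=save('wrist','w10'); s=arm.observe()
save('scene','s10'); r=arm.silhouettes('scene','cart_blue')
for x in r[:2]:
    ys,xs=np.nonzero(x['region']); print(round(x['conf'],2),ys.min(),ys.max(),xs.min(),xs.max())
c=np.array([.5768,-.2256]); a=np.radians(-14.5); ux=np.array([np.cos(a),np.sin(a)]);uy=np.array([-ux[1],ux[0]])
for z in (.114,.118,.122):
    P=[[*(c+sx*.031*ux+sy*.009*uy),z] for sx in(-1,1) for sy in(-1,1)]
    print(z,'scene',np.round(proj('scene',P),1).tolist(),'wrist',np.round(proj('wrist',P),1).tolist())
o=np.zeros((384,800,3),'u1');o[:,:512]=im[:,:,::-1];sc=cv2.imread('pics/s10.png');o[:288,512:]=cv2.resize(sc[165:265,270:370],(288,288))
cv2.imwrite('pics/c10.png',o); to(s['position'])
E
```

```text
clock: 22.0
position: [0.5775, -0.2259, 0.2678]
ee_rot: [0.399, 3.115, -0.001]
force: [-0.2, 0.7, -0.4]
width: 0.412
gripper_force: 0.0
clock: 22.5
position: [0.5773, -0.2257, 0.3482]
ee_rot: [0.399, 3.114, -0.0]
force: [-0.6, 0.1, -0.1]
width: 0.435
gripper_force: 0.0
0.94 191 212 311 332
0.114 scene [[315.8, 198.4], [311.2, 196.1], [331.9, 192.2], [327.3, 190.1]] wrist [[243.3, 168.8], [268.1, 168.7], [244.4, 246.9], [267.4, 246.8]]
0.118 scene [[315.9, 197.0], [311.3, 194.8], [332.0, 190.9], [327.4, 188.8]] wrist [[243.0, 169.9], [268.3, 169.8], [244.2, 249.2], [267.6, 249.1]]
0.122 scene [[315.9, 195.7], [311.4, 193.5], [332.1, 189.6], [327.4, 187.5]] wrist [[242.8, 171.0], [268.5, 170.9], [244.0, 251.5], [267.8, 251.5]]
pos [ 0.5768 -0.2254  0.3465] yaw 165.4 tilt [-0.0017  0.0005] shift [-0.0002 -0.0001 -0.0008] roll 0 F [ 0.81  0.   -1.34] t 22.65 w 0.0398
```

View pics/c10.png

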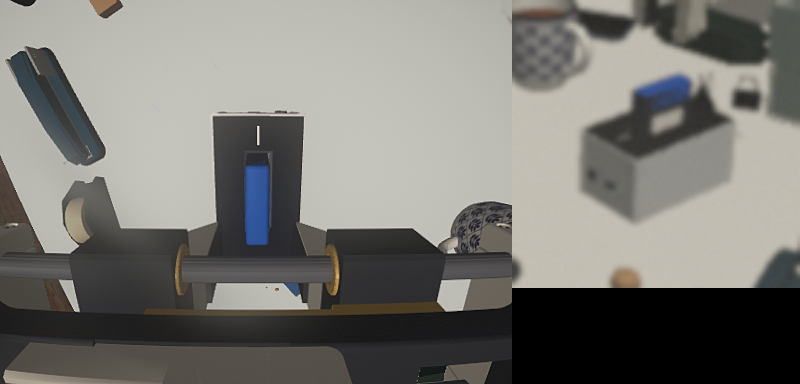

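```bash
python3 -m inch '0 0 .01 0 0; 0 0 .02 0 0; 0 0 .03 0 0; 0 0 .04 0 0; 0 0 .044 0 0' 10; python3 -m inch '0 0 .001 0 0; 0 0 .002 0 0;0 0 .002 0 0'; python3 -m inch '0 0 .001 0 0;0 0 .001 0 0'
```

```text
clock: 23.15
position: [0.5767, -0.2254, 0.3018]
ee_rot: [-0.399, -3.114, -0.0]
force: [0.7, -0.2, 0.2]
width: 0.047
gripper_force: 0.0
clock: 23.45
position: [0.5772, -0.2257, 0.3019]
ee_rot: [0.399, 3.116, -0.0]
force: [0.0, 0.7, -0.2]
width: 0.004
gripper_force: 0.0
clock: 23.65
position: [0.5772, -0.2256, 0.3008]
ee_rot: [0.399, 3.116, 0.0]
force: [0.7, 0.9, 0.3]
width: 0.003
gripper_force: 0.0
```

```bash
python3 -m inch '0 0 .001 0 0; 0 0 .001 0 0'; python3 -m inch '0 0 .001 0 0;0 0 .001 0 0'; python3 -m inch '0 0 .0008 0 0;0 0 .0008 0 0'
```

```text
clock: 23.85
position: [0.5771, -0.2256, 0.2996]
ee_rot: [0.399, 3.116, 0.0]
force: [-0.7, 0.6, -0.0]
width: 0.007
gripper_force: 0.0
clock: 24.05
position: [0.5771, -0.2256, 0.2985]
ee_rot: [-0.399, -3.116, -0.0]
force: [0.4, 0.0, 0.8]
width: 0.008
gripper_force: 0.0
clock: 24.25
position: [0.5771, -0.2256, 0.2977]
ee_rot: [-0.399, -3.116, -0.0]
force: [-0.1, 0.1, -0.1]
width: 0.001
gripper_force: 0.0
```

```bash
python3 -m inch '0 0 .0007 0 0; 0 0 .0007 0 0'; python3 -m inch '0 0 .0007 0 0;0 0 .0007 0 0'; python3 -m inch '0 0 .0005 0 0;0 0 .0005 0 0'
```

```text
clock: 24.45
position: [0.5771, -0.2256, 0.297]
ee_rot: [-0.399, -3.116, -0.0]
force: [0.0, -0.7, -0.5]
width: 0.003
gripper_force: 0.0
clock: 24.65
position: [0.5771, -0.2256, 0.2963]
ee_rot: [-0.399, -3.116, -0.0]
force: [1.0, 0.0, -0.5]
width: 0.006
gripper_force: 0.0
clock: 24.85
position: [0.5772, -0.2257, 0.296]
ee_rot: [0.399, 3.116, -0.0]
force: [-0.2, 0.4, 1.4]
width: 0.006
gripper_force: 0.6
```

```bash
python3 -m inch '0 0 .0004 0 0;0 0 .0004 0 0';python3 -m inch '0 0 .0004 0 0;0 0 .0004 0 0'
```

```text
clock: 25.05
position: [0.5771, -0.2257, 0.2957]
ee_rot: [0.399, 3.116, -0.0]
force: [-1.6, 0.1, 3.7]
width: 0.004
gripper_force: 1.7
clock: 25.25
position: [0.5771, -0.2258, 0.2956]
ee_rot: [0.399, 3.116, 0.0]
force: [-1.8, 0.7, 6.8]
width: 0.003
gripper_force: 3.4
```

```bash
python3 -m inch '0 0 -.02 0 0; 0 0 -.06 0 0; 0 0 -.1 0 0; 0 0 -.1 0 .02; 0 0 -.1 0 .02'; python3 - <<'E'
from h import *
print(arm.sign_off())
E
```

```text
clock: 25.75
position: [0.5772, -0.2257, 0.3958]
ee_rot: [0.399, 3.114, 0.0]
force: [0.9, 0.4, -0.4]
width: 0.133
gripper_force: 0.0
the job is handed in; nothing more can be done
None
```

The orange cartridge is in the rack's middle slot and the blue one is pressed hard onto the dock floor and released. I felt no distinct click; a light press on its top afterwards met firm resistance at once. The white cartridge, mug and stamp were never touched, and I handed the job in at about 26 s of the 61 s.

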